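# Set the fume extractor's shutter and start it

## Task

Get the bench fume extractor ready for soldering on the radio: with the outside of the closed fingers against the side of the upright lever post, push the shutter ring round until the lever's pointer is lined up with the one long, broad mark of the scale, and only then press the round start button on the small pod fully down and let go. Do not pinch the post, and leave the radio, bottle, spool and screwdriver where they are.

Things in the scene. Friction and masses are not known exactly. Their poses are not given: they have to be found in the camera images.
- shutter (a joint): angle (rad) of the steel shutter ring and its lever about the vertical axis through ring_centre; 0 when the lever points along the extractor's +x, growing counter-clockwise seen from above; stops at -1.25 and 1.25. It starts near the clockwise end. Stiff by friction (about 0.2 N m, so about 2.5 N at the post) and it stays where it is left
- ring_centre (a point): point on the ring's vertical axis at its top face, 85 mm above the work surface; axes are those of the extractor, a fixed sheet-steel box 250 x 250 x 70 mm high, yaw within 0.5 rad. On its deck lies an aluminium scale collar, radius 118 mm, 3 mm thick, and on that turns the dark ring, outer radius 74 mm, 12 mm high
- lever_post (a point): centre of the lever's upright post, a black rubber cylinder 16 mm in diameter, from 85 to 125 mm above the work surface (this point: 105 mm), 86 mm from the ring's axis; x axis points outward along the lever, z up. The lever plate under it (16 mm wide, top at 85 mm) ends in a narrow dark pointer reaching 107 mm from the axis. Beside the lever the ring's top is at 85 mm, the scale's at 73 mm
- long_mark (a point): middle of the long, broad mark on the scale (20 mm long radially, 8 mm wide; the other marks are 8 x 1.6 mm, 10 degrees apart), 107 mm from the ring's axis, 74 mm above the work surface; x axis points radially outward through it. The collar is clamped at any angle; the mark lies 0.4 to 2.1 rad counter-clockwise of the lever's start
- start (a joint): travel (m) of the white round start button, 0 released to 0.006 fully down; a spring needs about 5 N to hold it down and returns it
- start_top (a point): centre of the button's top face, 36 mm in diameter, pressed straight down; the button sits in a black housing on a fixed grey pod 90 x 90 x 35 mm, to the left or right of the extractor
- radio_edge (a point): middle of the near top edge of the loose metal radio chassis, 160 (along x) x 180 x 50 mm high, lying beyond the extractor; not to be moved
- flux_mid (a point): centre (60 mm up) of the loose white bottle, 48 mm in diameter, 120 mm high, on the other side of the extractor from the pod; not to be moved
- spool_mid (a point): centre of the loose grey spool, 60 mm in diameter and 50 mm high; not to be moved
- driver_grip (a point): middle of the handle of the loose screwdriver, 190 mm long, lying flat; not to be moved
Mind the look-alikes: they are no part of the job. Leave any orange or red look-alike of the part that bears start alone.

How it is judged:
On the way, in this order (a step that is already met when the one before it is completed fails the run):
1. the lever's pointer is lined up with the long mark and at rest (angle between the x axis of lever_post and the x axis of long_mark, either way round below 0.065 rad and velocity of joint shutter between -0.05 and 0.05 rad/s), for 0.3 s.
2. the start button is pressed down (value of joint start above 0.0042 m), for 0.05 s.
At the end, for the whole second after the job is handed in: The lever's pointer is within 0.065 rad (7 mm at the scale) of the middle of the long mark and at rest, the button has been pressed (at least 4.2 mm) after that and has sprung back, and the radio, bottle, spool and screwdriver lie within 15 mm of their starts (all of step 1 and value of joint start below 0.002 m and distance of each of radio_edge, flux_mid, spool_mid, driver_grip from where it was at the start of the episode below 0.015 m); the robot touches nothing.
It fails at once if the start button is pressed while the pointer is not at the long mark (value of joint start above 0.0042 m and angle between the x axis of lever_post and the x axis of long_mark, either way round above 0.065 rad).
It fails at once if the lever post is pinched between the fingers instead of pushed from its side (horizontal distance between the grasp point and lever_post below 0.007 m and contact force between the fingers and shutter above 0.5 N).
It fails at once if the radio, bottle, spool or screwdriver is moved or lifted (distance of any of radio_edge, flux_mid, spool_mid, driver_grip from where it was at the start of the episode above 0.015 m).
It also fails if it takes over 48 s, if anything falls off the work surface, if the arm or the gripper's body presses on something with over 40 N, if the wrist force passes 120 N, or if a joint passes its speed limit or range.

## Robot

A 7-joint arm with a two-finger parallel gripper is mounted at the origin on the work surface. World frame = base frame: x ahead of the robot, y to its left, z up, the work surface at z = 0. Lengths are in m, angles in rad, forces in N, time in s.
With the tool pointing down it reaches from about 0.4 to 0.85 m from the base axis. Payload 4.5 kg.
Tool frame: the origin (TCP) lies at the very end of the fingers, on their centre line; the grasp point (between the pads) lies 19 mm behind it (r.grip_depth is the distance from the TCP to the grasp point, in m); z points along the fingers, x is the direction in which the jaws open and shut, and the axes are right-handed (so a half turn about z gives the same grasp; the last joint's range is limited). The gripper opens to 88 mm and grips with 3 to 60 N. Pads are 18 mm wide; open, the fingers measure 123 mm over their backs; the gripper's body (75 mm by 187 mm) begins 45 mm behind the grasp point.
Start: joints at [1.333, 0.689, -0.195, 1.565, 0.157, 0.902, -0.215], TCP at [0.168, -0.602, 0.239] pointing down, gripper open.
Joint ranges: [-3.01, 3.01], [-0.46, 2.08], [-1.47, 1.51], [0.13, 2.56], [-1, 4.14], [0.04, 2.09], [-2.66, 2.66]. Speed limits (rad/s): [2.57, 2.57, 3.14, 3.14, 3.14, 3.14, 3.14].

## Interface

Orientations are given as a unit quaternion [x, y, z, w].
In Python, from plant import r gives the robot as it stands. The module is installed in compiled form; this text tells all that it offers.
- The arm moves only by the shell command python3 -m jog 'ROWS' [FORCE]. ROWS is JSON, a list of rows, each a list of 5 numbers: the shift along the tool's x, y, z in units of 1 m (1.0 is 1 m), then the turn about the tool's z in units of 360 degrees (1.0 is 360 degrees), then the closure, from 0 (fully open) to 1 (shut). In form: [[dx, dy, dz, yaw, fingers], ...]. A call has 1 to 20 rows; each row shifts and turns the commanded pose from where the row before left it, along the tool's axes as they then stand; what a row does not reach is not made up. A row lasts 1/10 s, in which the tool goes at most 50 mm and 8.59 degrees, less where a joint would pass 70% of its speed; a pose out of reach is approached as far as the arm can. A call with a number of a shift or a turn outside -1 to 1 is refused whole. A call with a gripper value outside its range is refused whole. The fingers move at their own pace and stop on an object; FORCE is the grip in N (left out, the last holds). Time passes only in rows, so rows that do not move let the fingers close. It gives the time, the measured TCP pose, the force and the opening at its end, in the units of the state.
- r.get_state(): the state, without advancing time (a new reading comes with each control period).
- r.snapshot(name): name is "scene" or "top" or "wrist"; returns the picture (480x640x3 uint8, red, green, blue); there is no depth.
- r.get_calibration(name): a dict with "mtx" (3x3 intrinsics, pixels), "R" (3x3) and "t" (3): a world point X has camera coordinates R X + t. Camera axes: x right, y down, z forward; pixel columns grow to the right and rows downward; lengths in m; the calibration is good to about 2 mm. A picture is of the moment at which its call begins: read the wrist's pose just before it. get_calibration takes no time and is no camera call; for the wrist camera it gives the pose at the moment of the call.
- r.finish_job(): hands the job in, once; it reports no verdict.
Trained networks look in the newest picture that a camera, given by its name, has taken for a name from the list of things; names that differ only in an ending like _2 or _b are one class to them, and where a whole thing is asked for, a point or a joint stands for the part that bears it (a point fixed in the world has none). Each returns a list of dicts, best first, with "score" (0 to 1); they miss things now and then, are a little off and sometimes report something else, mostly with a low value. They report only what shows in the picture. A call takes as long as a camera call. They do not tell look-alikes from the thing itself.
- r.cut_out(thing, camera): "pixels" (480x640 bool, what is visible of it) and "rect" ([left, top, right, bottom] in pixels, round what is visible of it).
The state is a dict: "clock": time; "q": joint angles; "qd": joint speeds; "joint_torque": joint torques, N m; "tool_pos": TCP position; "eef_rot": TCP orientation; "contact_force": force on the tool from outside, world axes, zero at the start; "moment": the same for the moment, N m; "opening": opening from 0.0 (shut) to 1.0 (fully open).
Only numpy, scipy, OpenCV 4.12 (cv2) and the standard library are available. Lean on these libraries where they do the work, as an engineer would, in place of code of your own. Each camera call takes 0.05 s, during which the arm holds its last target.

## Working session

There is one attempt and no reset: what is moved stays moved. The work goes in short steps, Python scripts to look and compute and a shell command to move; the robot and the scene stay as the last step left them, time stands still between calls to the robot, and variables do not carry over. Pictures are saved under pics/ and viewed, and the job is handed in when it is done.

```bash
mkdir -p pics
python3 - <<'E'
from plant import r
import cv2
for n in ["scene","top"]:
    im=r.snapshot(n); cv2.imwrite(f"pics/{n}0.png",im[:,:,::-1])
    c=r.get_calibration(n); print(n,c['mtx'].tolist(),c['R'].round(3).tolist(),c['t'].round(3).tolist())
s=r.get_state(); print(s)
E
```

```text
scene [[525.4356445045289, 0.0, 321.1777035815848], [0.0, 525.4356445045289, 240.79637539013572], [0.0, 0.0, 1.0]] [[-0.441, 0.897, -0.015], [0.781, 0.376, -0.499], [-0.442, -0.232, -0.867]] [0.294, -0.401, 1.677]
top [[472.1990599297166, 0.0, 322.7416817217566], [0.0, 472.1990599297166, 236.14858389392901], [0.0, 0.0, 1.0]] [[-0.0, -1.0, -0.03], [-0.987, 0.005, -0.162], [0.162, 0.03, -0.986]] [-0.024, 0.598, 1.019]
{'clock': 0.1, 'q': array([ 1.3328096 ,  0.68988233, -0.19447541,  1.5662367 ,  0.1573011 ,
        0.90249959, -0.21509311]), 'qd': array([-0.00032996, -0.00257913,  0.00053662, -0.00277893,  0.0006179 ,
        0.00194428, -0.00110487]), 'joint_torque': array([-1.98702117e-03, -5.28499246e+01, -1.27093982e+00, -1.53837419e+01,
       -5.25136746e-02,  1.99934999e-03,  5.26840745e-05]), 'tool_pos': array([ 0.1675651 , -0.60153175,  0.23800109]), 'eef_rot': array([ 7.96397938e-01, -6.04772398e-01, -6.95183056e-04, -4.33456960e-04]), 'contact_force': array([ 0.90462624, -0.25593585, -0.51558038]), 'moment': array([0.01597145, 0.01488187, 0.00250687]), 'opening': 0.9966941654061757}
```

View pics/scene0.png

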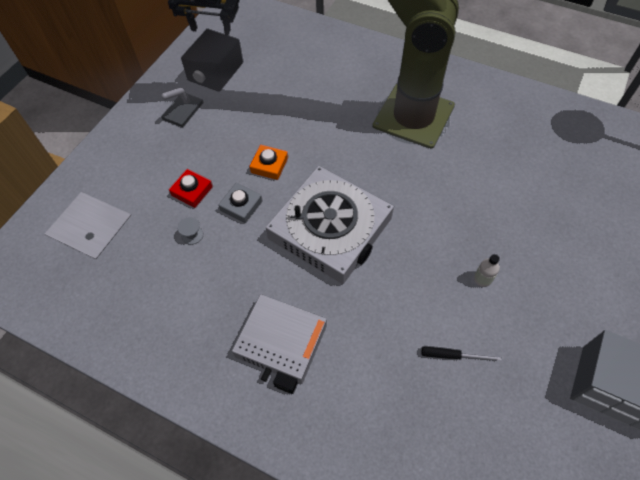

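View pics/top0.png

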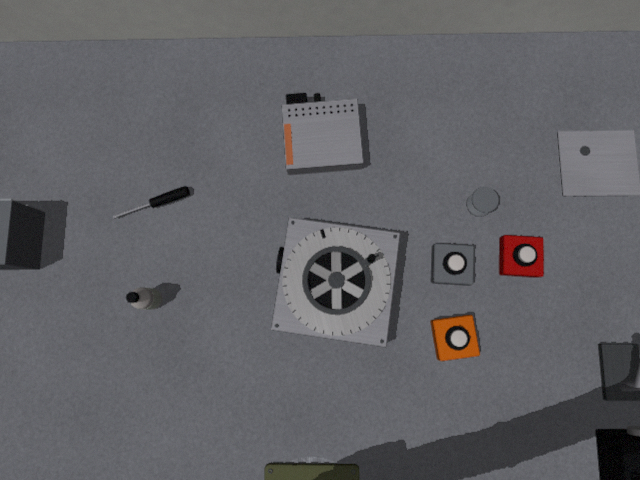

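Top view: the extractor's ring is at about (337,280), the lever post at (372,258), and the dark long mark at (323,234). The grey pod's button is at (455,263), with the orange (458,338) and red (527,255) look-alikes nearby. I'll zoom in and measure next.

```bash
cat > h.py <<'E'
from plant import r
import numpy as np, cv2
def bp(cam,u,v,z):
    c=r.get_calibration(cam); R=np.array(c['R']);t=np.array(c['t'])
    d=R.T@np.linalg.solve(c['mtx'],[u,v,1.]); o=-R.T@t
    return o+d*(z-o[2])/d[2]
def pj(cam,X):
    c=r.get_calibration(cam); p=c['mtx']@(c['R']@np.array(X)+c['t']); return p[:2]/p[2]
E
python3 - <<'E'
from h import *
im=cv2.imread("pics/top0.png"); cv2.imwrite("pics/top0z.png",cv2.resize(im[205:355,265:425],None,fx=5,fy=5,interpolation=cv2.INTER_CUBIC)[:600*5//4])
im=cv2.imread("pics/scene0.png"); cv2.imwrite("pics/scene0z.png",cv2.resize(im[160:280,255:405],None,fx=5,fy=5,interpolation=cv2.INTER_CUBIC))
for t,z in [("shutter",.085),("start",.05),("lever_post",.105),("long_mark",.074),("flux_mid",.06),("radio_edge",.05),("spool_mid",.05),("driver_grip",.01)]:
    for cam in ["top","scene"]:
        r.snapshot(cam)
        for d in r.cut_out(t,cam)[:3]:
            L=d["rect"]; m=np.argwhere(d["pixels"]).mean(0)[::-1]
            print(t,cam,round(d["score"],2),L,m.round(1),bp(cam,*m,z).round(3))
E
```

```text
shutter scene 0.61 [295.8, 191.3, 356.0, 239.6] [328.7 214.6] [ 0.505 -0.055  0.085]
shutter scene 0.44 [287.2, 179.3, 375.3, 252.6] [330.7 218.4] [ 0.513 -0.046  0.085]
shutter scene 0.17 [424.7, 348.2, 502.0, 359.2] [448.4 352.9] [0.725 0.355 0.085]
start top 0.65 [520.5, 244.4, 532.9, 264.0] [526.1 254.1] [ 0.555 -0.476  0.05 ]
start top 0.54 [450.3, 330.0, 466.3, 351.3] [457.9 338.2] [ 0.372 -0.318  0.05 ]
start top 0.5 [445.6, 256.7, 464.2, 270.1] [454.9 262.8] [ 0.536 -0.319  0.05 ]
lever_post top 0.82 [302.4, 247.6, 378.2, 314.8] [337.1 279.4] [ 0.496 -0.057  0.105]
lever_post scene 0.88 [292.6, 191.2, 362.7, 237.5] [328.6 214.2] [ 0.515 -0.051  0.105]
lever_post scene 0.69 [177.8, 220.2, 204.1, 244.3] [190.5 230.2] [ 0.713 -0.35   0.105]
long_mark top 0.88 [282.3, 227.7, 392.3, 335.6] [335.7 282.1] [ 0.492 -0.054  0.074]
long_mark scene 0.71 [288.6, 179.4, 377.0, 252.6] [331.2 218.3] [ 0.506 -0.048  0.074]
flux_mid top 0.98 [124.9, 284.7, 161.9, 309.7] [144.  298.3] [0.459 0.37  0.06 ]
flux_mid top 0.62 [152.0, 186.2, 187.4, 209.0] [169.4 196.7] [0.689 0.325 0.06 ]
flux_mid scene 0.73 [476.0, 254.1, 497.9, 288.4] [487.3 270.7] [0.468 0.373 0.06 ]
flux_mid scene 0.17 [233.3, 295.3, 326.3, 393.2] [280.4 341.1] [ 0.861 -0.011  0.06 ]
radio_edge top 0.68 [282.9, 93.6, 363.9, 176.3] [320.7 135.2] [ 0.837 -0.021  0.05 ]
radio_edge scene 0.91 [232.1, 295.2, 330.2, 391.6] [280.3 341.1] [ 0.858 -0.013  0.05 ]
spool_mid top 0.65 [468.6, 185.3, 497.2, 217.5] [481.8 201.7] [ 0.674 -0.385  0.05 ]
spool_mid scene 0.63 [177.8, 220.0, 205.1, 244.7] [190.  229.5] [ 0.69  -0.382  0.05 ]
driver_grip top 0.72 [113.6, 188.4, 190.0, 217.3] [161.5 199.6] [0.695 0.362 0.01 ]
driver_grip scene 0.75 [422.7, 346.2, 498.1, 356.1] [444.  352.5] [0.699 0.35  0.01 ]
```

```bash
python3 -c "
import cv2
im=cv2.imread('pics/top0z.png');print(im.shape);cv2.imwrite('pics/top0y.png',cv2.resize(im,(640,600)))"
```

```text
(750, 800, 3)
```

View pics/top0y.png

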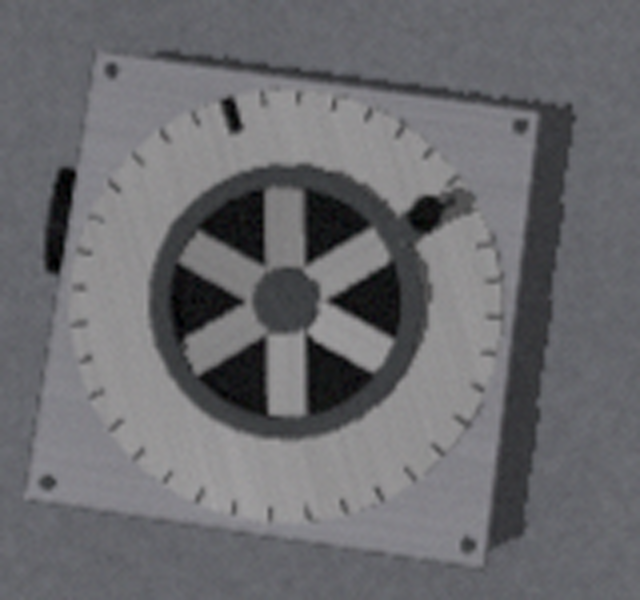

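View pics/scene0z.png

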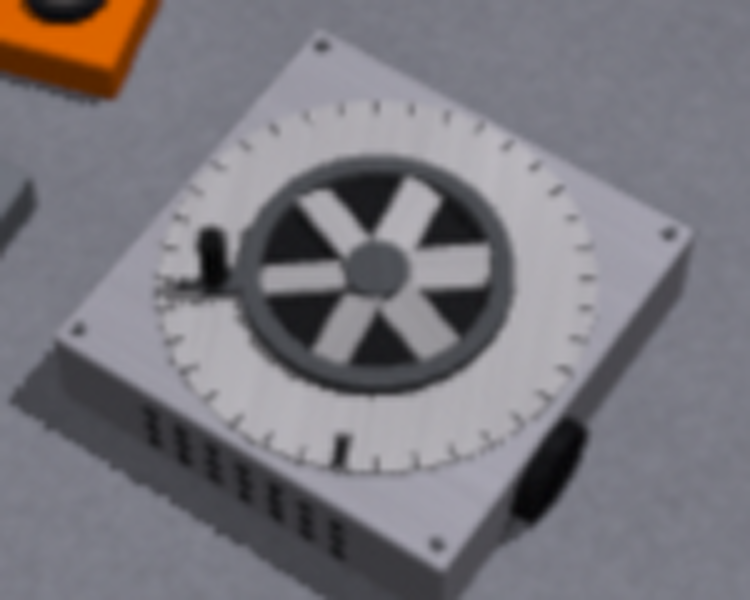

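Run:
```python
from h import *
def b(u,v,z): return bp("top",265+(u+.5)/4-.5,205+(v+.5)/4-.5,z)
def s(u,v,z): return bp("scene",255+(u+.5)/5-.5,160+(v+.5)/5-.5,z)
for nm,f,sc,mk,post,hub,bt in [("top",b,[(111,70),(520,126),(468,544),(47,482)],(232,115),(425,213),(286,300),("top",454.9,262.8)),
   ("scene",s,[(322,46),(669,234),(437,545),(79,329)],(342,451),(212,256),(377,268),("scene",239,198))]:
    P=np.array([f(*p,.07) for p in sc]); c=P.mean(0); m=f(*mk,.074)
    print(nm,"screws",P.round(4)[:,:2].tolist(),"c",c.round(4)); d=m-c
    print(" mark",m.round(4),np.hypot(*d[:2]),np.arctan2(d[1],d[0]))
    q=f(*post,.105);e=q-c;print(" post",q.round(4),np.hypot(*e[:2]),np.arctan2(e[1],e[0]))
    print(" hub",f(*hub,.085).round(4)," yaw",[np.arctan2(*(P[(i+1)%4]-P[i])[1::-1]) for i in range(4)])
    print(" btn",bp(*bt,.05).round(4))
```

```text
top screws [[0.6261, 0.0415], [0.5933, -0.1847], [0.3681, -0.1515], [0.4005, 0.0738]] c [ 0.497  -0.0552  0.07  ]
 mark [ 0.5997 -0.026   0.074 ] 0.10671098127685302 0.27681045380314556
 post [ 0.5412 -0.1291  0.105 ] 0.08612948638003752 -1.0314310344527768
 hub [ 0.4969 -0.0553  0.085 ]  yaw [np.float64(-1.714854195269763), np.float64(2.9954128060344565), np.float64(1.4281915032714463), np.float64(-0.14198369978360592)]
 btn [ 0.536  -0.3187  0.05  ]
scene screws [[0.3694, -0.1514], [0.4026, 0.0745], [0.6277, 0.0413], [0.5939, -0.1845]] c [ 0.4984 -0.055   0.07  ]
 mark [ 0.6017 -0.0249  0.074 ] 0.10764292794558243 0.283674490120322
 post [ 0.5417 -0.1297  0.105 ] 0.0863627139007335 -1.0455915325700103
 hub [ 0.4994 -0.0542  0.085 ]  yaw [np.float64(1.4246694205288655), np.float64(-0.146308281290084), np.float64(-1.7193413999735485), np.float64(2.9953449250111275)]
 btn [ 0.5434 -0.3149  0.05  ]
```

```bash
cat >> h.py <<'E'
from scipy.spatial.transform import Rotation as Ro
C=np.array([.4978,-.0551])
def st():
    s=r.get_state(); R=Ro.from_quat(s['eef_rot']).as_matrix()
    a=np.arctan2(-R[1,1],-R[0,1])
    print("t",round(s['clock'],2),"tcp",s['tool_pos'].round(4),"-y ang",round(a,4),"F",s['contact_force'].round(2),"op",round(s['opening'],3),"q",s['q'].round(2))
    return s,R,a
def to(X):
    s,R,a=st(); d=R.T@(np.array(X)-s['tool_pos']); print("tool delta",d.round(4)); return d
E
python3 - <<'E'
from h import *
s,R,a=st(); print("turn rev", -(0.533-a)/2/np.pi)
ph=-1.038; P=C+.0862*np.array([np.cos(ph),np.sin(ph)]); t=np.array([-np.sin(ph),np.cos(ph)])
T=P-.043*t; print(P,T)
# frame after turn
ang=ph+np.pi/2; my=np.array([np.cos(ang),np.sin(ang),0]); y=-my; z=np.array([0,0,-1.]); x=np.cross(y,z)
d=np.append(T,.2)-s['tool_pos']; print("delta in turned tool frame",d@x,d@y,d@z, "x dir",x)
E
```

```text
t 1.7 tcp [ 0.1678 -0.6021  0.2387] -y ang 0.2717 F [-0.99 -0.22  0.51] op 1.0 q [ 1.33  0.69 -0.19  1.57  0.16  0.9  -0.22]
turn rev -0.04158659158447795
[ 0.54158478 -0.12935182] [ 0.504545   -0.15119342]
delta in turned tool frame -0.2173341510736721 -0.5191102795010684 0.03872608974506597 x dir [ 0.50794405 -0.86139006  0.        ]
```

```bash
python3 -m jog '[[0,0,0,-0.0208,1],[0,0,0,-0.0208,1],[-0.0145,-0.0346,0,0,1],[-0.0145,-0.0346,0,0,1],[-0.0145,-0.0346,0,0,1],[-0.0145,-0.0346,0,0,1],[-0.0145,-0.0346,0,0,1],[-0.0145,-0.0346,0,0,1],[-0.0145,-0.0346,0,0,1],[-0.0145,-0.0346,0,0,1],[-0.0145,-0.0346,0,0,1],[-0.0145,-0.0346,0,0,1],[-0.0145,-0.0346,0,0,1],[-0.0145,-0.0346,0,0,1],[-0.0145,-0.0346,0,0,1],[-0.0145,-0.0346,0,0,1],[-0.0145,-0.0346,0,0,1],[0,0,0,0,1],[0,0,0,0,1]]' 20
python3 - <<'E'
from h import *
to([.5045,-.1512,.094])
for n in ["scene","top","wrist"]:
    cv2.imwrite(f"pics/{n}1.png",r.snapshot(n)[:,:,::-1])
E
```

```text
clock: 3.6
tool_pos: [0.5045, -0.1502, 0.2387]
eef_rot: [0.869, -0.495, 0.0, 0.0]
contact_force: [-0.0, -0.2, 0.3]
opening: 0.007
t 3.6 tcp [ 0.5045 -0.1502  0.2387] -y ang 0.5355 F [-0.02 -0.24  0.28] op 0.007 q [ 0.34  0.56 -0.22  1.86  0.17  0.74 -1.01]
tool delta [0.0008 0.0005 0.1447]
```

View pics/wrist1.png

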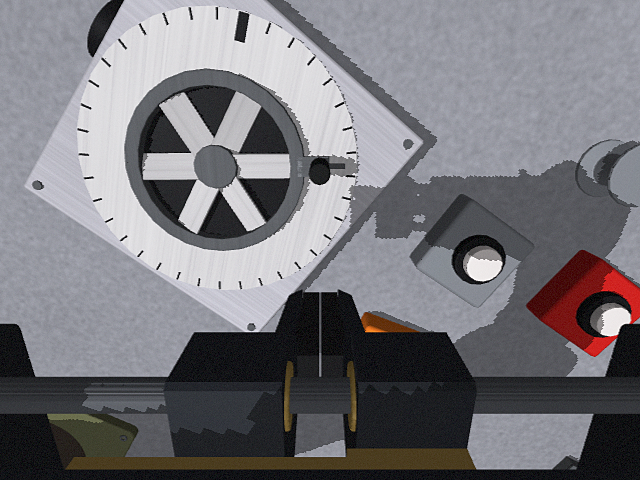

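View pics/scene1.png

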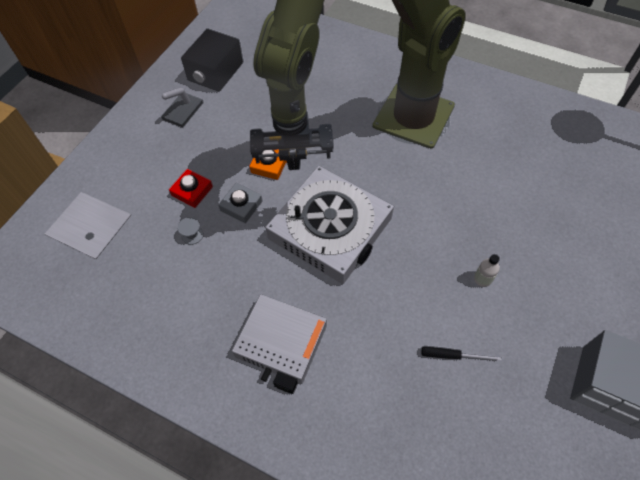

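The wrist view shows the post at (320,172), pointer tip at (345,167), hub at (214,167) and long mark at (242,27). The fingers are shut and clear of the post.

Run:
```python
from h import *
h=bp("wrist",214,167,.085);m=bp("wrist",242,27,.074);p=bp("wrist",320,172,.125);pt=bp("wrist",340,166,.083)
S=[bp("wrist",*u,.07) for u in [(38,185),(251,327),(408,144)]]
c=(S[0]+S[2])/2
for n,v in [("hub",h),("mark",m),("post",p),("ptr",pt),("c",c)]: 
    d=v-c; print(n,v.round(4),np.hypot(*d[:2]).round(4),np.arctan2(d[1],d[0]).round(4))
print("btn",[bp("wrist",485,265,z).round(4) for z in (.045,.05,.055)])
```

```text
hub [ 0.4983 -0.0563  0.085 ] 0.0007 1.793
mark [ 0.6013 -0.0281  0.074 ] 0.1068 0.2735
post [ 0.5438 -0.1301  0.125 ] 0.086 -1.0163
ptr [ 0.551 -0.145  0.083] 0.1025 -1.0329
c [ 0.4985 -0.0569  0.07  ] 0.0 0.0
btn [array([ 0.5374, -0.328 ,  0.045 ]), array([ 0.538 , -0.3248,  0.05  ]), array([ 0.5386, -0.3216,  0.055 ])]
```

```bash
python3 -m jog '[[0,0,0.03,0,1],[0,0,0.03,0,1],[0,0,0.03,0,1],[0,0,0.03,0,1],[0,0,0.024,0,1],[0,0,0,0,1],[0,-0.005,0,0,1],[0,-0.005,0,0,1],[0,-0.005,0,0,1],[0,-0.004,0,0,1],[0,0,0,0,1]]'
python3 - <<'E'
from h import *
s,R,a=st()
for n in ["wrist","top"]:
    cv2.imwrite(f"pics/{n}2.png",r.snapshot(n)[:,:,::-1])
E
```

```text
clock: 4.85
tool_pos: [0.5218, -0.1407, 0.0954]
eef_rot: [0.869, -0.495, 0.001, -0.001]
contact_force: [-0.4, -0.4, 0.1]
opening: 0.003
t 4.85 tcp [ 0.5218 -0.1407  0.0954] -y ang 0.5342 F [-0.38 -0.4   0.11] op 0.003 q [ 0.26  0.8  -0.14  1.94  0.24  0.42 -1.1 ]
```

View pics/wrist2.png

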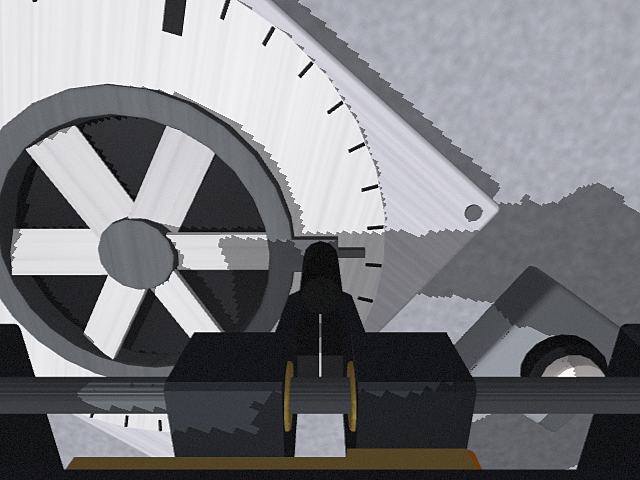

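```bash
python3 -m jog '[[0.00085,-0.00347,0,-0.0064,1],[0.00085,-0.00347,0,-0.0064,1],[0.00085,-0.00347,0,-0.0064,1],[0.00085,-0.00347,0,-0.0064,1],[0.00085,-0.00347,0,-0.0064,1],[0.00085,-0.00347,0,-0.0064,1],[0.00085,-0.00347,0,-0.0064,1],[0.00085,-0.00347,0,-0.0064,1],[0.00085,-0.00347,0,-0.0064,1],[0.00085,-0.00347,0,-0.0064,1],[0.00085,-0.00347,0,-0.0064,1],[0.00085,-0.00347,0,-0.0064,1]]'
python3 - <<'E'
from h import *
s,R,a=st(); p=s['tool_pos'][:2]-C; print(np.hypot(*p),np.arctan2(p[1],p[0]))
for n in ["wrist"]:
    cv2.imwrite(f"pics/{n}3.png",r.snapshot(n)[:,:,::-1])
E
```

```text
clock: 6.15
tool_pos: [0.5581, -0.1205, 0.0947]
eef_rot: [0.962, -0.272, 0.0, 0.0]
contact_force: [-0.1, -2.7, -2.2]
opening: 0.006
t 6.15 tcp [ 0.5581 -0.1205  0.0947] -y ang 1.0189 F [-0.08 -2.67 -2.21] op 0.006 q [ 0.29  0.83 -0.27  1.84  0.41  0.52 -0.8 ]
0.08897620563006232 -0.8262735677144214
```

View pics/wrist3.png

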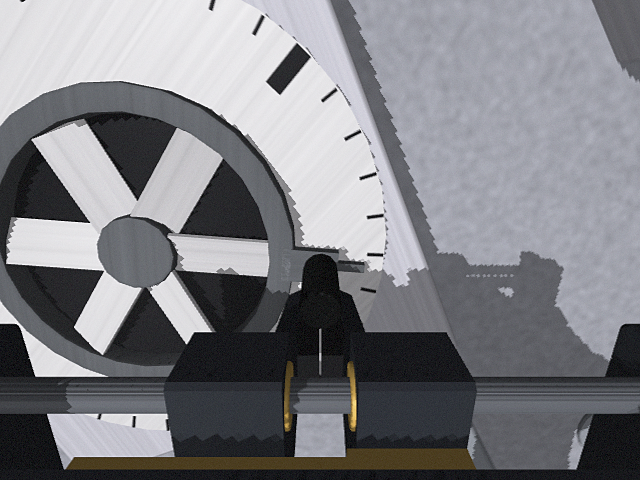

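```bash
cat >> h.py <<'E'
def ang(cam,u,v,z):
    d=bp(cam,u,v,z)[:2]-C; return np.arctan2(d[1],d[0]).round(4),np.hypot(*d).round(4)
E
python3 - <<'E'
from h import *
print("ptr",ang("wrist",350,266,.084),"mark",ang("wrist",289,69,.074),"hub",bp("wrist",136,251,.085))
E
```

```text
ptr (np.float64(-0.6104), np.float64(0.101)) mark (np.float64(0.269), np.float64(0.1081)) hub [ 0.50093787 -0.05488169  0.085     ]
```

```bash
python3 -m jog '[[0.00085,-0.00347,0,-0.0064,1],[0.00085,-0.00347,0,-0.0064,1],[0.00085,-0.00347,0,-0.0064,1],[0.00085,-0.00347,0,-0.0064,1],[0.00085,-0.00347,0,-0.0064,1],[0.00085,-0.00347,0,-0.0064,1],[0.00085,-0.00347,0,-0.0064,1],[0.00085,-0.00347,0,-0.0064,1],[0.00085,-0.00347,0,-0.0064,1],[0.00085,-0.00347,0,-0.0064,1],[0.00085,-0.00347,0,-0.0064,1],[0.00085,-0.00347,0,-0.0064,1],[0.00085,-0.00347,0,-0.0064,1],[0.00085,-0.00347,0,-0.0064,1],[0.00085,-0.00347,0,-0.0064,1],[0.00085,-0.00347,0,-0.0064,1],[0.00085,-0.00347,0,-0.0064,1],[0.00085,-0.00347,0,-0.0064,1],[0,0,0,0,1]]'
python3 - <<'E'
from h import *
s,R,a=st(); p=s['tool_pos'][:2]-C; print(np.hypot(*p),np.arctan2(p[1],p[0]))
for n in ["wrist"]:
    cv2.imwrite(f"pics/{n}4.png",r.snapshot(n)[:,:,::-1])
E
```

```text
clock: 8.1
tool_pos: [0.585, -0.0627, 0.0947]
eef_rot: [0.996, 0.086, -0.0, -0.001]
contact_force: [-0.0, -0.4, -0.3]
opening: 0.007
t 8.1 tcp [ 0.585  -0.0627  0.0947] -y ang 1.7421 F [-0.04 -0.38 -0.34] op 0.007 q [ 0.29  0.87 -0.46  1.78  0.61  0.63 -0.36]
0.08753149952394822 -0.08650439477163196
```

View pics/wrist4.png

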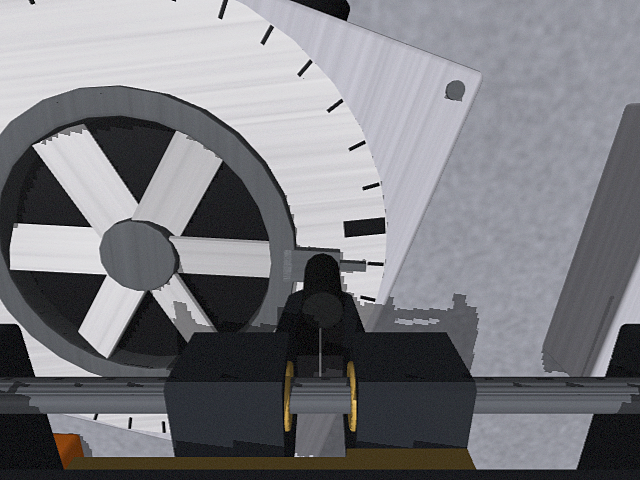

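Run:
```python
from h import *
h=bp("wrist",138,254,.085); print(h)
for n,u,v,z in [("ptr",354,265.5,.083),("mark",364,228,.074)]:
    d=bp("wrist",u,v,z)-h; print(n,ang("wrist",u,v,z),np.arctan2(d[1],d[0]),np.hypot(*d[:2]))
im=cv2.imread("pics/wrist4.png"); cv2.imwrite("pics/wrist4z.png",cv2.resize(im[190:310,260:410],None,fx=5,fy=5,interpolation=cv2.INTER_CUBIC))
```

```text
[ 0.49877215 -0.05395334  0.085     ]
ptr (np.float64(0.1143), np.float64(0.1008)) 0.1040168808091303 0.09970135552766479
mark (np.float64(0.2648), np.float64(0.1062)) 0.2566350831395095 0.10500561495820286
```

View pics/wrist4z.png

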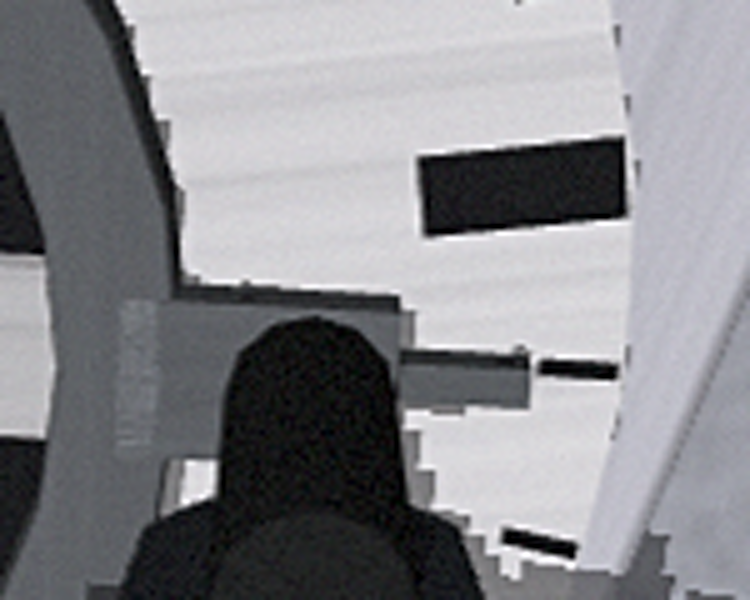

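```bash
python3 -m jog '[[0.00085,-0.00347,0,-0.0064,1],[0.00085,-0.00347,0,-0.0064,1],[0.00085,-0.00347,0,-0.0064,1],[0.00085,-0.00347,0,-0.0064,1],[0,0,0,0,1],[0,0,0,0,1]]'
python3 - <<'E'
from h import *
s,R,a=st(); p=s['tool_pos'][:2]-C; print(np.hypot(*p),np.arctan2(p[1],p[0]))
im=r.snapshot("wrist")[:,:,::-1]
cv2.imwrite("pics/wrist5.png",im); cv2.imwrite("pics/wrist5z.png",cv2.resize(im[190:310,260:410],None,fx=5,fy=5,interpolation=cv2.INTER_CUBIC))
E
```

```text
clock: 8.75
tool_pos: [0.5854, -0.0485, 0.0947]
eef_rot: [0.986, 0.164, 0.0, -0.001]
contact_force: [0.7, 1.0, 0.1]
opening: 0.002
t 8.75 tcp [ 0.5854 -0.0485  0.0947] -y ang 1.9011 F [0.7  0.97 0.06] op 0.002 q [ 0.29  0.88 -0.5   1.78  0.65  0.65 -0.26]
0.08782114653803141 0.0756090503125329
```

View pics/wrist5z.png

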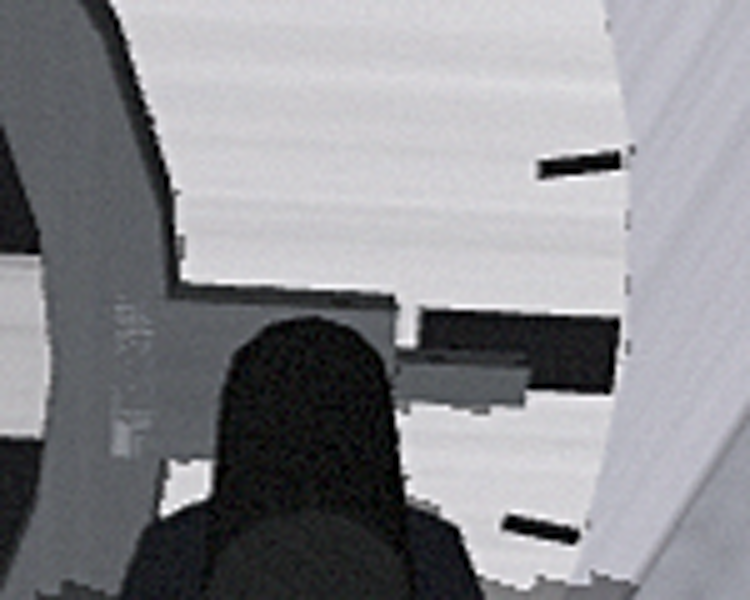

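Run:
```python
from h import *
f=lambda u,v:(260+(u+.5)/5-.5,190+(v+.5)/5-.5)
print("mark",ang("wrist",*f(518,351),.074))
for v,z in((384,.085),(384,.083),(360,.075)):print("ptr",z,ang("wrist",*f(470,v),z),ang("wrist",*f(525,v),z))
# radial prediction from C: project line at pointer of given angle
for a in(.24,.26,.28):
    for q in (.09,.107): print(a,q,[ (np.array(pj("wrist",[C[0]+q*np.cos(a),C[1]+q*np.sin(a),z]))-[260,190])*5 for z in(.074,.085)])
```

```text
mark (np.float64(0.2686), np.float64(0.1072))
ptr 0.085 (np.float64(0.2765), np.float64(0.1013)) (np.float64(0.279), np.float64(0.1065))
ptr 0.083 (np.float64(0.2682), np.float64(0.1016)) (np.float64(0.2712), np.float64(0.1068))
ptr 0.075 (np.float64(0.2604), np.float64(0.1024)) (np.float64(0.2638), np.float64(0.1078))
0.24 0.09 [array([340.63730304, 363.28807519]), array([343.45189542, 408.46871661])]
0.24 0.107 [array([510.65378729, 377.35432423]), array([523.90623697, 423.26052834])]
0.26 0.09 [array([342.22411014, 346.49328083]), array([345.1464473 , 390.78954324])]
0.26 0.107 [array([513.18449335, 357.48671233]), array([526.64673766, 402.35313172])]
0.28 0.09 [array([343.45713564, 329.56663197]), array([346.4660174 , 372.96449825])]
0.28 0.107 [array([515.30353285, 337.43912059]), array([528.9518619 , 381.24642095])]
```

```bash
python3 -m jog '[[0,0.01,0,0,1],[0,0.01,0,0,1],[0,0.01,0,0,1],[0,0,-0.03,0,1],[0,0,-0.03,0,1],[0,0,-0.03,0,1],[0,0,-0.03,0,1],[0,0.03,-0.01,0.0,1],[0,0.04,0,0,1],[0,0.04,0,0,1],[0,0.04,0,0,1],[0,0.03,0,0,1],[0,0,0,0,1]]'
python3 - <<'E'
from h import *
st()
for n in ["wrist","top","scene"]:
    cv2.imwrite(f"pics/{n}6.png",r.snapshot(n)[:,:,::-1])
for cam in ["top","scene","wrist"]:
    r.snapshot(cam)
    for d in r.cut_out("start",cam)[:3]:
        m=np.argwhere(d["pixels"]).mean(0)[::-1]; print(cam,round(d["score"],2),d["rect"],m.round(1),[bp(cam,*m,z).round(4)[:2] for z in(.05,.06)])
im=cv2.imread("pics/top6.png"); cv2.imwrite("pics/top6z.png",cv2.resize(im[205:355,265:485],None,fx=3.6,fy=3.6,interpolation=cv2.INTER_CUBIC))
E
```

```text
clock: 10.1
tool_pos: [0.6528, -0.2564, 0.2237]
eef_rot: [0.987, 0.159, -0.0, 0.002]
contact_force: [-0.7, 0.0, -0.0]
opening: 0.007
t 10.1 tcp [ 0.6528 -0.2564  0.2237] -y ang 1.8906 F [-0.73  0.03 -0.05] op 0.007 q [ 0.59  0.87 -0.62  1.31  0.52  1.12  0.24]
top 0.64 [449.8, 331.5, 468.8, 350.4] [458.6 338.6] [array([ 0.3715, -0.3191]), array([ 0.372 , -0.3166])]
top 0.46 [446.3, 257.4, 467.0, 269.9] [455.5 262.3] [array([ 0.537 , -0.3202]), array([ 0.536 , -0.3177])]
scene 0.64 [235.4, 189.5, 242.2, 205.1] [240.  196.2] [array([ 0.5369, -0.3156]), array([ 0.5422, -0.3107])]
wrist 0.82 [147.6, 366.7, 173.6, 377.3] [160.8 370.2] [array([ 0.55  , -0.4668]), array([ 0.5524, -0.4575])]
wrist 0.73 [0.0, 168.2, 23.2, 208.8] [  8.4 188.7] [array([ 0.3841, -0.3172]), array([ 0.3916, -0.3126])]
wrist 0.62 [157.3, 229.5, 195.5, 264.9] [177.6 245.5] [array([ 0.5379, -0.3214]), array([ 0.5406, -0.3166])]
```

View pics/wrist6.png

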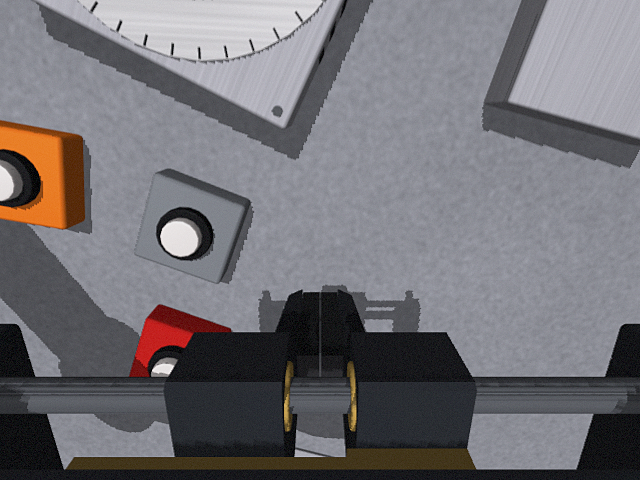

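View pics/top6z.png

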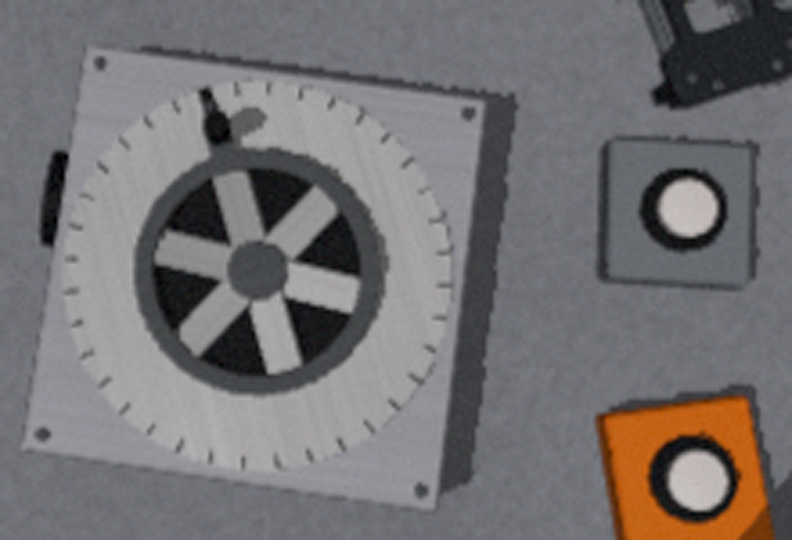

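The pointer sits on the long mark in the top view, around (207,95) to (215,125) of the zoom. The grey pod's button is at (688,208) in that zoom. Next I'll move above it.

Run:
```python
from h import *
to([.537,-.318,.085])
```

```text
t 10.55 tcp [ 0.6533 -0.2473  0.225 ] -y ang 1.9019 F [ 0.46  1.4  -0.42] op 0.003 q [ 0.58  0.86 -0.62  1.31  0.52  1.12  0.24]
tool delta [-0.133  0.029  0.14 ]
```

```bash
python3 -m jog '[[-0.033,0.007,0,0,1],[-0.033,0.007,0,0,1],[-0.033,0.007,0,0,1],[-0.034,0.008,0,0,1],[0,0,0.035,0,1],[0,0,0.035,0,1],[0,0,0.035,0,1],[0,0,0.035,0,1],[0,0,0,0,1],[0,0,0,0,1],[0,0,0,0,1]]'
python3 - <<'E'
from h import *
to([.537,-.318,.06])
im=r.snapshot("scene")[:,:,::-1]; cv2.imwrite("pics/scene7z.png",cv2.resize(im[120:270,180:380],None,fx=4,fy=4,interpolation=cv2.INTER_CUBIC))
cv2.imwrite("pics/wrist7.png",r.snapshot("wrist")[:,:,::-1])
print(pj("scene",[.537,-.318,.085]))
E
```

```text
clock: 11.65
tool_pos: [0.5384, -0.319, 0.0869]
eef_rot: [0.986, 0.164, 0.002, 0.001]
contact_force: [-0.7, 1.0, -0.0]
opening: 0.002
t 11.65 tcp [ 0.5384 -0.319   0.0869] -y ang 1.9005 F [-0.65  1.04 -0.05] op 0.002 q [ 0.75  0.94 -0.54  1.67  0.67  0.73  0.21]
tool delta [-0.0011 -0.0014  0.0269]
[237.28164851 188.58671514]
```

View pics/scene7z.png

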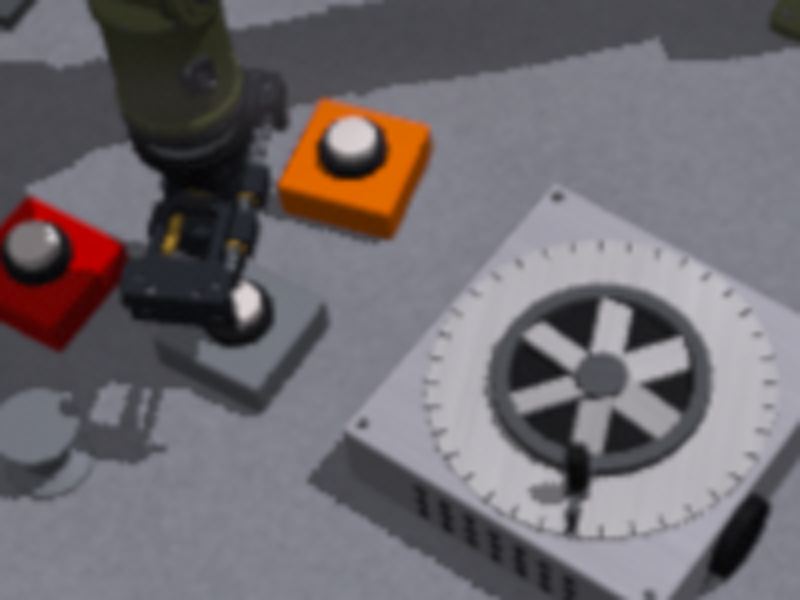

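View pics/wrist7.png

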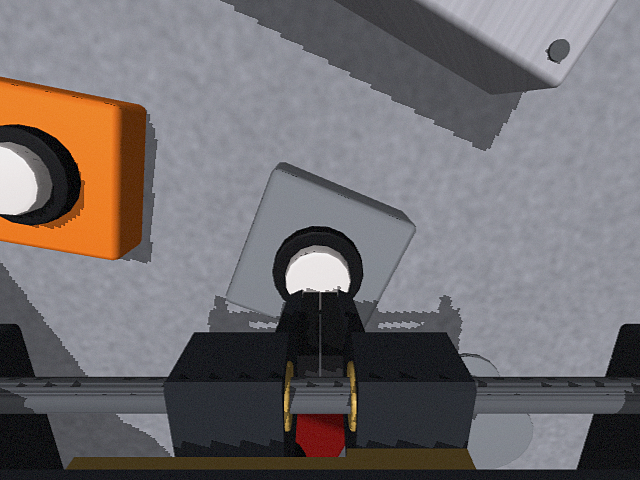

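```bash
python3 -m jog '[[-0.001,-0.001,0.005,0,1],[0,0,0.005,0,1],[0,0,0.005,0,1],[0,0,0.003,0,1],[0,0,0.002,0,1],[0,0,0.002,0,1]]';python3 -m jog '[[0,0,0.002,0,1],[0,0,0.002,0,1]]'
```

```text
clock: 12.35
tool_pos: [0.5356, -0.3181, 0.0624]
eef_rot: [0.986, 0.164, -0.0, -0.0]
contact_force: [0.5, 0.4, -0.9]
opening: 0.005
clock: 12.55
tool_pos: [0.5356, -0.3182, 0.0586]
eef_rot: [0.986, 0.164, 0.0, 0.0]
contact_force: [0.2, -1.1, -0.4]
opening: 0.008
```

```bash
for i in 1 2; do python3 -m jog '[[0,0,0.002,0,1],[0,0,0,0,1]]' | sed -n '1,4p'; done
```

```text
clock: 12.75
tool_pos: [0.5356, -0.3182, 0.0567]
eef_rot: [0.986, 0.164, 0.0, 0.0]
contact_force: [0.2, 0.9, 1.6]
clock: 12.95
tool_pos: [0.5356, -0.3182, 0.0548]
eef_rot: [0.986, 0.164, 0.0, 0.0]
contact_force: [-0.1, 0.9, 3.0]
```

```bash
python3 -m jog '[[0,0,0.002,0,1],[0,0,0,0,1]]' | sed -n '1,4p'; python3 -m jog '[[0,0,0.002,0,1],[0,0,0,0,1]]' | sed -n '1,4p';  python3 -m jog '[[0,0,0.001,0,1],[0,0,0,0,1]]' | sed -n '1,4p'
```

```text
clock: 13.15
tool_pos: [0.5357, -0.3182, 0.0528]
eef_rot: [0.986, 0.164, 0.0, 0.0]
contact_force: [-1.3, -0.3, 3.9]
clock: 13.35
tool_pos: [0.5356, -0.3182, 0.0515]
eef_rot: [0.986, 0.164, 0.0, 0.0]
contact_force: [-2.2, 0.4, 9.2]
clock: 13.55
tool_pos: [0.5357, -0.3182, 0.0513]
eef_rot: [0.986, 0.164, 0.0, 0.001]
contact_force: [-3.5, 1.5, 15.2]
```

The button has bottomed out: force rose to 15 N at z = 0.0513 with no further travel. I'll release it, lift clear and check.

```bash
python3 -m jog '[[0,0,-0.004,0,1],[0,0,-0.006,0,1],[0,0,-0.02,0,1],[0,0,-0.03,0,1],[0,0,-0.03,0,1],[0,0,-0.03,0,1],[0,0.04,-0.03,0,1],[0,0.04,0,0,1],[0,0.04,0,0,1],[0,0.02,0,0,1],[0,0,0,0,1],[0,0,0,0,1]]'
python3 - <<'E'
from h import *
st()
im=r.snapshot("top")[:,:,::-1]; cv2.imwrite("pics/top8.png",im)
cv2.imwrite("pics/top8z.png",cv2.resize(im[205:355,265:485],None,fx=3.6,fy=3.6,interpolation=cv2.INTER_CUBIC))
cv2.imwrite("pics/scene8.png",r.snapshot("scene")[:,:,::-1])
a=cv2.imread("pics/scene0.png").astype(int);b=cv2.imread("pics/scene8.png").astype(int)
for n,(x0,y0,x1,y1) in dict(radio=(228,290,332,395),flux=(470,250,502,292),driver=(418,342,505,364),spool=(172,214,208,248)).items():
    d=np.abs(a-b)[y0:y1,x0:x1].max(2); print(n,(d>40).sum())
E
```

```text
clock: 14.75
tool_pos: [0.5806, -0.4495, 0.1989]
eef_rot: [0.986, 0.164, -0.0, -0.001]
contact_force: [-0.6, 0.7, -0.3]
opening: 0.006
t 14.75 tcp [ 0.5806 -0.4495  0.1989] -y ang 1.9008 F [-0.55  0.7  -0.32] op 0.006 q [ 0.86  0.95 -0.63  1.2   0.55  1.16  0.55]
radio 0
flux 0
driver 0
spool 0
```

View pics/top8z.png

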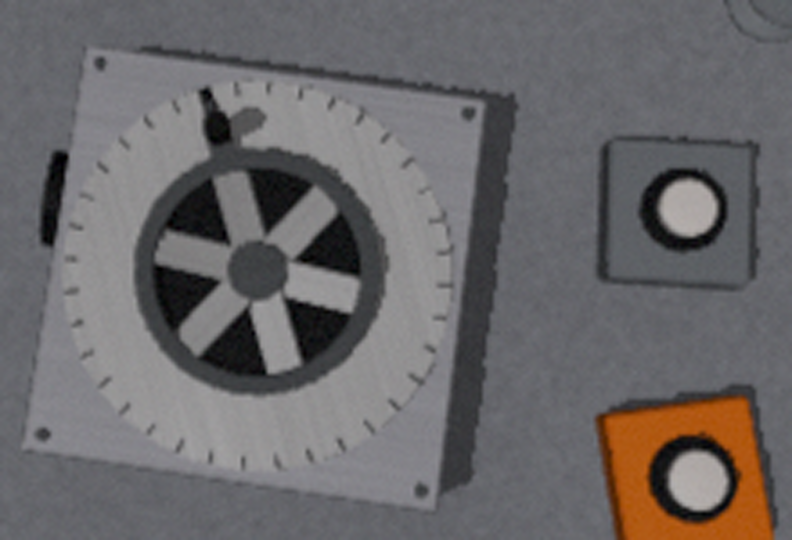

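View pics/scene8.png

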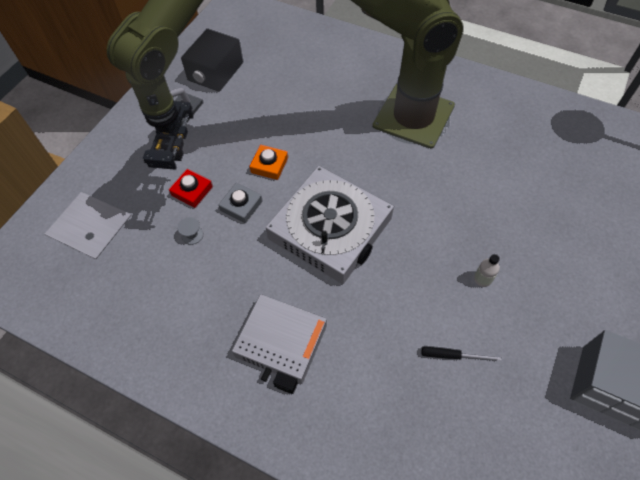

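Run:
```python
from h import *
print(ang("top",265+217/3.6-.4,205+127/3.6-.4,.11))
r.finish_job()
```

```text
(np.float64(0.2765), np.float64(0.0849))
the job is handed in; nothing more can be done
```

The shutter ring is lined up with the long mark, the start button was pressed and released afterwards, and the job is handed in. No verdict was reported.

- **Shutter ring:** I pushed it about 1.31 rad counter-clockwise with the outside of the closed fingers against the post. The post was never between the fingers. At the end the post read 0.277 rad from the top camera. The mark read 0.265 to 0.284 rad across the cameras, so the difference is about 0.01 rad against the allowed 0.065.
- **Start button:** I then pressed the white button on the grey pod. It travelled about 6 mm and the force rose to 15 N as it hit its stop. The arm then lifted well clear and touched nothing. The final pictures show the button looking as it did before the press.
- **Loose objects:** the radio, bottle, spool and screwdriver show no change between the first and last scene pictures. I left the orange and red look-alikes alone.
- **Time:** the job took about 15 s of the 48 s allowed.

The wrist camera placed the ring centre 1 to 3 mm away from the other two cameras. The measured angles still agreed to about 0.02 rad. No check failed.

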